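Catch the figure case's falling lid and ease it shut

ROBOT

A 7-joint arm with a two-finger parallel gripper is mounted at the origin on the work surface. World frame = base frame: x ahead of the robot, y to its left, z up, the work surface at z = 0. Lengths are in m, angles in rad, forces in N, time in s.
With the tool pointing down it reaches from about 0.4 to 0.875 m from the base axis. Payload 6.5 kg.
Tool frame: the origin (TCP) lies at the very end of the fingers, on their centre line; the grasp point (between the pads) lies 19 mm behind it; z points along the fingers, y is the line along which they close (so a half turn about z gives the same grasp; the last joint's range is limited). The gripper opens to 85 mm and grips with 20 to 120 N. Pads are 22 mm wide; open, the fingers measure 114 mm over their backs; the gripper's body (76 mm by 85 mm) begins 54 mm behind the grasp point. The pads swing forward as they close: fully open they stand 13 mm farther back than shut.
Start: joints at [1.18, 0.536, -0.004, 1.538, 0.003, 1.067, -0.071], TCP at [0.207, -0.616, 0.231] pointing down, gripper open.
Joint ranges: [-2.7, 2.7], [-0.37, 2.16], [-1.27, 1.26], [0.24, 2.4], [-1.31, 4.45], [0.19, 1.91], [-2.76, 2.76]. Speed limits (rad/s): [2.39, 2.39, 3.14, 3.14, 3.14, 3.14, 3.14].

INTERFACE

Orientations are given as a unit quaternion [w, x, y, z].
In Python, from rig import bot, read_camera gives the robot as it stands. The module is installed in compiled form; this text tells all that it offers.
- The arm moves only by the shell command python3 -m inch 'ROWS' [FORCE]. ROWS is JSON, a list of rows, each a list of 7 numbers: the shift along the tool's x, y, z scaled (see below), then the turn, a rotation vector about the tool's x, y, z scaled (see below), then the gripper command: -1 is fully open, 1 is shut, values between are in proportion. A call has 1 to 8 rows; each row is the pose to reach, as a shift and turn from the pose commanded when the call began, along the tool's axes at that moment, turning the shorter way round; what a row does not reach only later rows make up. The controller multiplies each number of a shift by 0.3 m and each number of a turn by 180 degrees. A row lasts 1/8 s, in which the tool goes at most 62.5 mm and 10.7 degrees, less where a joint would pass 70% of its speed; a pose out of reach is approached as far as the arm can. A call with a number of a shift or a turn outside -1 to 1 is refused whole. A call with a gripper value outside its range is refused whole. The fingers move at their own pace and stop on an object; FORCE is the grip in N (left out, the last holds). Time passes only in rows, so rows that repeat a pose let the fingers close. It gives the time, the measured TCP pose, the force, the opening and the grip force at its end, in the units of the state.
- bot.sense(): the state, without advancing time (a new reading comes with each control period).
- read_camera(name): name is "scene" or "top" or "wrist"; returns a dict with "img" (384x512x3 uint8, blue, green, red), "camera_matrix" (3x3 intrinsics, pixels), "rvec" (rotation vector, rad) and "tvec" (3), from world to camera coordinates, as OpenCV has them. Camera axes: x right, y down, z forward; pixel columns grow to the right and rows downward; lengths in m; the calibration is good to about 2 mm. A picture is of the moment at which its call begins. There is no depth.
- bot.finish_job(): hands the job in; it is judged then, once.
The state is a dict: "clock": time; "q": joint angles; "qd": joint speeds; "tau": joint torques, N m; "tcp_pos": TCP position; "eef_rot": TCP orientation; "wrist_force": force on the tool from outside, world axes, zero at the start; "wrist_torque": the same for the moment, N m; "gripper_width": opening from 0.0 (shut) to 1.0 (fully open); "finger_force": force on a finger pad.
Only numpy, scipy, OpenCV 4.12 (cv2) and the standard library are available. Lean on these libraries where they do the work, as an engineer would, in place of code of your own. Each camera call takes 0.05 s, during which the arm holds its last target. There are 200 camera calls.

TASK

Close the black carrying case of freshly glued figures without jolting them: tip its open lid forward past upright, let it come over, catch it on the outside of a finger so that it comes to rest there partway down, then lower it slowly until it is fully shut and take the hand away. Never let the lid fall the last part by itself, do not pinch or grip the lid, do not shift or lift the case, and leave the paint pots, figures and tools around it alone.

Things in the scene. Friction and masses are not known exactly. Their poses are not given: they have to be found in the camera images.
- case: Black open-topped plastic case, 150 mm deep (its x), 200 mm wide (its y), 85 mm high, about 1.8 kg, standing loose on the table. Origin: centre of its underside; x points from its front to its hinge side, z up. It stands sideways to the robot: its hinge side faces the robot's left (+y), its front the robot's right, give or take 20 degrees. Four small figures stand inside, all below the rim.
- lid (a joint): Lid hinge angle, rad: 0 shut (flat on the rim), 1.57 upright, 1.78 open on its stop. Starts leaning back at the stop. No catch or spring, only a weak damper: tipped past upright and let go, the lid gathers speed; from 1.4 it takes about 2 to 2.6 s to reach 0.75 and 1 s more to slam at 0.7 rad/s. Lid 0.3 kg; its edge bears about 1.4 N on a finger when low.
- case_hinge (a point): Middle of the hinge axis, on the case's far top edge: 75 mm along the case's +x from its centre, 85 mm above the table. Axes as the case; the hinge axis is y. The lid is a flat black plate 8 mm thick, 204 mm wide, its underside in the plane of the hinge axis.
- lid_lip (a point): Middle of the front edge of the lid's underside, on the orange lip, 172 mm from the hinge: at lid angle a it is 172*cos(a) before the hinge and 172*sin(a) above it. Axes: x from lip to hinge, z out of the lid's outer face. The lip, 90 mm wide, 8 mm thick, juts 22 mm beyond the case's front wall when shut, underside 85 mm above the table, free below for a finger.
- pot_orange: Orange paint pot, 38 mm across, 55 mm high, behind the case's hinge side or beyond its far end wall (it changes places with the grey figure). Origin: centre of its underside. Bystander.
- pot_blue: Blue paint pot with black cap, 34 mm across, 50 mm high; origin under its centre. Bystander.
- pot_green: Green paint pot with black cap, 34 mm across, 50 mm high; origin under its centre. Bystander.
- figure_grey: Grey figure on a round black base 32 mm across, 46 mm high, behind the case's hinge side or beyond its far end wall; origin under its centre. Bystander.
- figure_red: Red figure, as the grey one, off to a side. Bystander.
- grip_stand: Wooden painting handle, 52 mm across at the foot, with a grey figure on top, 100 mm high in all; origin under its centre. Bystander.
- file_tool: Small flat file, 135 mm long, blue handle, lying on the table; origin under where blade and handle meet. Bystander.

How it is judged:
By the outcome, as a careful person would: the job done as asked, in the order asked, and still so for the second after the job is handed in, with the robot touching nothing.
It also fails if it takes over 53 s, if anything falls off the work surface, if the arm or the gripper's body presses on something with over 40 N, if the wrist force passes 120 N, or if a joint passes its speed limit or range.

## Working session

There is one attempt and no reset: what is moved stays moved. The work goes in short steps, Python scripts to look and compute and a shell command to move; the robot and the scene stay as the last step left them, time stands still between calls to the robot, and variables do not carry over. Pictures are saved under pics/ and viewed, at most 10 in all, crops included, and the job is handed in when it is done.

```bash
mkdir -p pics; python3 - <<'E'
from rig import bot, read_camera
import cv2,numpy as np
a=read_camera("scene");b=read_camera("top")
for n,c in(("scene",a),("top",b)):
    cv2.imwrite(f"pics/{n}0.png",c["img"]); np.savez(f"{n}0.npz",**c)
    R=cv2.Rodrigues(np.array(c["rvec"],float))[0];print(n,(-R.T@np.array(c["tvec"]).ravel()).round(3))
s=bot.sense();print({k:np.round(v,3).tolist() for k,v in s.items()})
E
```

```text
scene [ 1.234 -0.494  0.742]
top [0.457 0.008 1.188]
{'clock': 0.1, 'q': [1.18, 0.537, -0.004, 1.539, 0.003, 1.067, -0.071], 'qd': [-0.0, -0.001, -0.001, -0.003, -0.001, -0.001, -0.001], 'tau': [0.003, -58.456, 1.052, -25.978, 0.013, 0.005, -0.0], 'tcp_pos': [0.207, -0.615, 0.23], 'eef_rot': [-0.001, 0.987, 0.162, -0.0], 'wrist_force': [-0.311, 0.175, -0.421], 'wrist_torque': [0.026, 0.038, 0.002], 'finger_force': 0.0, 'gripper_width': 0.998}
```

View pics/scene0.png

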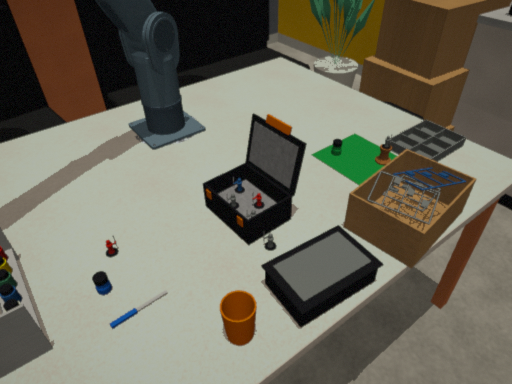

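View pics/top0.png

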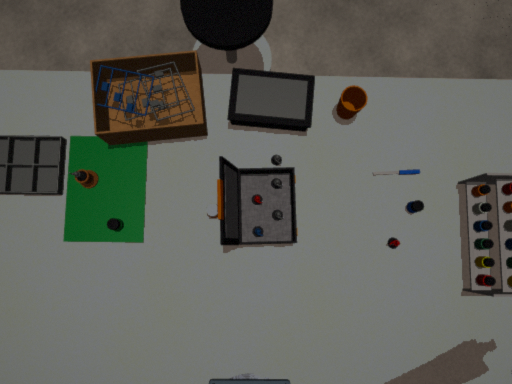

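The case sits at about (258,205) in the top view, with the lid on its left (+y) side. The grey figure is beyond the far end at (276,160). I'll zoom in for corners and the orange pot.

```bash
python3 - <<'E'
import cv2
a=cv2.imread("pics/top0.png")[145:255,195:310]
b=cv2.imread("pics/scene0.png")[110:250,190:320]
f=lambda i:cv2.convertScaleAbs(cv2.resize(i,None,fx=5,fy=5,interpolation=cv2.INTER_CUBIC),alpha=1.6,beta=25)
cv2.imwrite("pics/top_c.png",f(a));cv2.imwrite("pics/scene_c.png",cv2.resize(f(b),None,fx=.8,fy=.8))
E
```

```text
(no output)
```

View pics/top_c.png

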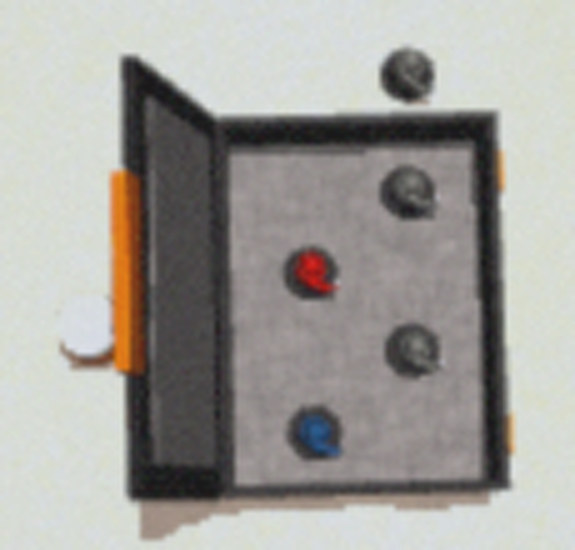

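View pics/scene_c.png

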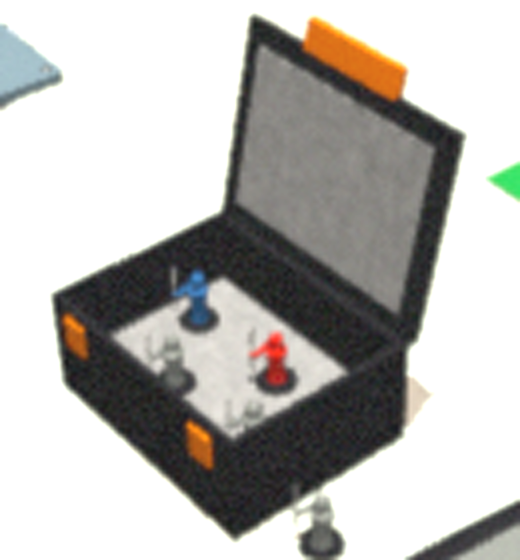

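The white-topped disc at crop (87,328) is the orange pot, partly under the lip and behind the hinge. In the top crop the rim corners are about (495,113), (507,487), (218,118) and (224,492).

```bash
cat > h.py <<'E'
import numpy as np,cv2
from scipy.optimize import least_squares
from scipy.spatial.transform import Rotation as Ro
def cam(n):
    c=np.load(n);return c["camera_matrix"],c["rvec"].astype(float),c["tvec"].astype(float)
def ray(c,uv,z):
    K,r,t=c;R=cv2.Rodrigues(r)[0];o=-R.T@t.ravel();d=R.T@np.linalg.inv(K)@[*uv,1];return o+d*(z-o[2])/d[2]
def proj(c,P): return cv2.projectPoints(np.array(P,float),c[1],c[2],c[0],None)[0][:,0]
E
python3 - <<'E'
from h import *
T=cam("top0.npz");S=cam("scene0.npz")
tp=lambda u,v:(195+u/5,145+v/5)
sp=lambda u,v:(190+u/4,110+v/4)
ct=[tp(495,113),tp(507,487),tp(218,118),tp(224,492)]
cs=[sp(236,440),sp(55,297)]
for p in ct:print("rim",ray(T,p,.085).round(4))
for p in cs:print("rim s",ray(S,p,.085).round(4))
print("pot",ray(T,tp(87,328),.055).round(4),"fig",ray(T,tp(407,75),.02).round(4))
# fit: centre, yaw ; local corners (-x front, hinge +x); +y end?
L=np.array([[-.075,-.1],[-.075,.1],[.075,-.1],[.075,.1]])
def W(p,l):
    c,s=np.cos(p[2]),np.sin(p[2]);return np.c_[p[0]+c*l[:,0]-s*l[:,1],p[1]+s*l[:,0]+c*l[:,1],np.full(len(l),.085)]
# case x ~ world +y => yaw~90deg, case +y ~ world -x (near)
o=[0,1,2,3]
f=lambda p:np.r_[(proj(T,W(p,L))-ct).ravel(),(proj(S,W(p,L[[0,1]]))-cs).ravel()]
r=least_squares(f,[.5,0,1.57]);print(r.x,f(r.x).round(1))
p=r.x;c,s=np.cos(p[2]),np.sin(p[2])
print("hinge",p[0]+c*.075,p[1]+s*.075,"yaw",np.degrees(p[2]))
for a in(1.78,1.74,1.7):
  r_=.172;P=[]
  for y in(-.102,.102):
    lx=.075-.15*np.cos(a);z=.085+.15*np.sin(a);P.append([p[0]+c*lx-s*y,p[1]+s*lx+c*y,z])
  print(a,proj(T,P).round(1).tolist())
print("lid inner edge seen",tp(136,60),tp(142,465))
E
```

```text
rim [ 0.6704 -0.1094  0.085 ]
rim [ 0.4731 -0.1158  0.085 ]
rim [0.6655 0.0374 0.085 ]
rim [0.4689 0.031  0.085 ]
rim s [ 0.6707 -0.1041  0.085 ]
rim s [ 0.4803 -0.1174  0.085 ]
pot [0.5558 0.1065 0.055 ] fig [ 0.7039 -0.0667  0.02  ]
[ 0.57019077 -0.03792627  1.61089136] [-0.2 -1.   0.4 -0.1 -1.4 -0.6 -0.8  0.6 -1.   1.4 -1.2 -1.3]
hinge 0.5671844430970482 0.0370134525979172 yaw 92.29727640458117
1.78 [[221.9, 155.5], [223.7, 244.7]]
1.74 [[224.5, 155.3], [226.3, 244.6]]
1.7 [[227.1, 155.2], [228.9, 244.6]]
lid inner edge seen (222.2, 157.0) (223.4, 238.0)
```

Case yaw is 92.3° and the hinge is at (0.567, 0.037, 0.085). The pot is at (0.556, 0.107), low behind the lid. My plan is to shut the gripper and tilt the tool about 45° towards +y. I'll hook the lid edge from behind with the finger, hop over to the front, then catch and lower the lip along its arc.

```bash
cat >> h.py <<'E'
YAW=1.6109;U=np.array([np.cos(YAW),np.sin(YAW),0]);H=np.array([.5672,.037,.085])
def Rt(th):
    x=np.array([U[1],-U[0],0]);z=U*np.sin(th)+np.array([0,0,-np.cos(th)]);return np.c_[x,np.cross(z,x),z]
def at(d,z,o=0): # d = distance along case +x from hinge, o along tool x
    p=H+U*d+o*np.array([U[1],-U[0],0]);p[2]=z;return p
def rows(wps,th=np.pi/4,cmd=None):
    from rig import bot
    s=bot.sense();p=np.array(s["tcp_pos"]);q=s["eef_rot"];R=Ro.from_quat([*q[1:],q[0]]).as_matrix()
    rv=Ro.from_matrix(R.T@Rt(th)).as_rotvec()
    print("t",round(s["clock"],2),"p",p.round(4),"d",((p-H)@U).round(4),"rot err deg",np.degrees(np.linalg.norm(rv)).round(2),"F",np.round(s["wrist_force"],1))
    for w in wps: print(np.r_[R.T@(w-p)/.3,rv/np.pi].round(3).tolist())
E
python3 - <<'E'
from h import *
print(Rt(.785).round(2).tolist());rows([np.array([.40,-.45,.34]),at(-.27,.34)])
E
```

```text
[[1.0, 0.03, -0.03], [0.04, -0.71, 0.71], [0.0, -0.71, -0.71]]
t 0.1 p [ 0.2072 -0.6155  0.2305] d -0.6375 rot err deg 47.64 F [-0.3  0.2 -0.4]
[0.785, -0.318, -0.365, 0.248, 0.036, 0.086]
[1.578, -0.815, -0.364, 0.248, 0.036, 0.086]
```

```bash
python3 -m inch '[[0.2,-0.08,-0.36,0,0,0,1],[0.4,-0.16,-0.36,0.06,0.01,0.02,1],[0.6,-0.24,-0.36,0.12,0.02,0.04,1],[0.785,-0.318,-0.365,0.18,0.027,0.065,1],[0.9,-0.45,-0.365,0.248,0.036,0.086,1],[0.95,-0.6,-0.365,0.248,0.036,0.086,1],[1,-0.7,-0.365,0.248,0.036,0.086,1],[1,-0.8,-0.365,0.248,0.036,0.086,1]]'
python3 - <<'E'
from h import *
from rig import bot
rows([at(-.27,.34),at(-.12,.36)]);print(np.round(bot.sense()["q"],2))
E
```

```text
clock: 1.1
tcp_pos: [0.416, -0.2897, 0.3403]
eef_rot: [-0.383, 0.923, 0.02, -0.008]
wrist_force: [-0.5, -0.7, -0.2]
gripper_width: -0.004
finger_force: 0.0
t 1.1 p [ 0.416  -0.2897  0.3403] d -0.3204 rot err deg 0.2 F [-0.5 -0.7 -0.2]
[0.548, -0.116, 0.119, -0.0, 0.0, 0.001]
[0.549, -0.516, 0.426, -0.0, 0.0, 0.001]
[ 0.9   0.58 -0.12  1.44 -0.44  1.73 -0.68]
```

```bash
python3 - <<'E'
from h import *
T=cam("top0.npz")
for n,p in dict(blue=(415,206),red=(393,243),file=(400,172)).items():print(n,ray(T,p,.02).round(3))
E
python3 -m inch '[[0.2,-0.04,0.04,0,0,0,1],[0.4,-0.08,0.08,0,0,0,1],[0.548,-0.116,0.119,0,0,0,1],[0.548,-0.116,0.119,0,0,0,1]]'
python3 - <<'E'
from h import *
from rig import bot
rows([at(-.25,.08),at(-.12,.36),at(.0,.36),at(.085,.34)]);print(np.round(bot.sense()["q"],2))
E
```

```text
blue [ 0.579 -0.455  0.02 ]
red [ 0.475 -0.391  0.02 ]
file [ 0.675 -0.416  0.02 ]
clock: 1.6
tcp_pos: [0.58, -0.2325, 0.3396]
eef_rot: [-0.384, 0.923, 0.021, -0.008]
wrist_force: [-0.8, 0.3, -0.2]
gripper_width: 0.001
finger_force: 0.0
t 1.6 p [ 0.58   -0.2325  0.3396] d -0.2698 rot err deg 0.37 F [-0.8  0.3 -0.2]
[-0.008, 0.567, 0.657, -0.001, 0.001, 0.002]
[-0.004, -0.401, 0.306, -0.001, 0.001, 0.002]
[-0.002, -0.683, 0.59, -0.001, 0.001, 0.002]
[-0.0, -0.835, 0.837, -0.001, 0.001, 0.002]
[ 0.7   0.73 -0.16  1.19 -0.53  1.71 -0.91]
```

```bash
python3 -m inch '[[0,0.14,0.16,0,0,0,1],[0,0.28,0.33,0,0,0,1],[0,0.42,0.5,0,0,0,1],[-0.008,0.567,0.657,0,0,0,1],[-0.008,0.567,0.657,0,0,0,1]]'
python3 - <<'E'
from h import *
from rig import bot
rows([at(-.25,.36)]);print(np.round(bot.sense()["q"],2))
E
python3 -m inch '[[0,-0.18,-0.18,0,0,0,1],[0,-0.36,-0.36,0,0,0,1],[0,-0.52,-0.52,0,0,0,1],[0,-0.66,-0.66,0,0,0,1],[0,-0.66,-0.66,0,0,0,1]]'
python3 - <<'E'
from h import *
from rig import bot
rows([at(-.12,.36),at(.0,.36),at(.085,.34)]);print(np.round(bot.sense()["q"],2))
E
```

```text
clock: 2.22
tcp_pos: [0.571, -0.2168, 0.0766]
eef_rot: [-0.384, 0.923, 0.017, -0.011]
wrist_force: [-0.7, 0.6, 0.7]
gripper_width: -0.001
finger_force: 0.0
t 2.23 p [ 0.571  -0.2168  0.0766] d -0.2538 rot err deg 0.44 F [-0.7  0.6  0.7]
[0.015, -0.679, -0.657, -0.001, 0.001, -0.002]
[ 0.7   0.99 -0.16  1.36 -0.5   1.34 -0.7 ]
clock: 2.85
tcp_pos: [0.5748, -0.2183, 0.3678]
eef_rot: [-0.38, 0.925, 0.02, -0.004]
wrist_force: [0.9, 0.2, -0.6]
gripper_width: 0.001
finger_force: 0.0
t 2.85 p [ 0.5748 -0.2183  0.3678] d -0.2554 rot err deg 0.59 F [ 0.9  0.2 -0.6]
[0.008, -0.303, 0.336, 0.002, -0.002, 0.002]
[0.008, -0.587, 0.617, 0.002, -0.002, 0.002]
[0.007, -0.742, 0.864, 0.002, -0.002, 0.002]
[ 0.69  0.68 -0.16  1.21 -0.54  1.72 -0.94]
```

```bash
python3 -m inch '[[0,-0.1,0.11,0,0,0,1],[0,-0.2,0.22,0,0,0,1],[0,-0.3,0.336,0,0,0,1],[0,-0.42,0.46,0,0,0,1],[0,-0.56,0.6,0,0,0,1],[0,-0.65,0.75,0,0,0,1],[0.007,-0.742,0.864,0,0,0,1],[0.007,-0.742,0.864,0,0,0,1]]'
python3 - <<'E'
from h import *
from rig import bot,read_camera
rows([at(.085,.265),at(.09,.255),at(.06,.255)]);print(np.round(bot.sense()["q"],2))
c=read_camera("scene")["img"];t=read_camera("top")["img"]
g=lambda i:cv2.resize(i,(600,480))
cv2.imwrite("pics/a.png",cv2.vconcat([cv2.resize(c[40:260,120:380],(600,300)) ,cv2.resize(t[120:260,160:330],(600,300))]))
E
```

```text
clock: 3.85
tcp_pos: [0.5617, 0.1271, 0.3375]
eef_rot: [-0.383, 0.923, 0.022, -0.007]
wrist_force: [0.2, -0.4, 0.9]
gripper_width: -0.001
finger_force: 0.0
t 3.85 p [0.5617 0.1271 0.3375] d 0.0902 rot err deg 0.41 F [ 0.2 -0.4  0.9]
[0.005, 0.183, 0.158, -0.0, 0.0, 0.002]
[0.005, 0.195, 0.194, -0.0, 0.0, 0.002]
[0.005, 0.266, 0.123, -0.0, 0.0, 0.002]
[ 0.36  0.43 -0.33  1.7  -0.7   1.21 -1.15]
```

View pics/a.png

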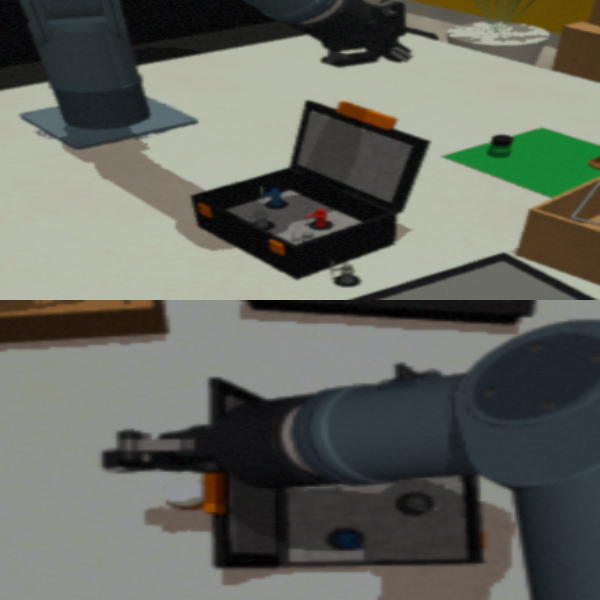

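The hand is above and behind the lid with room to spare, and the lip is at (210,490) in the lower half. Now I'll lower it behind the lid edge.

```bash
python3 -m inch '[[0,0.06,0.06,0,0,0,1],[0,0.12,0.12,0,0,0,1],[0,0.18,0.18,0,0,0,1],[0.005,0.195,0.194,0,0,0,1],[0.005,0.205,0.184,0,0,0,1],[0.005,0.215,0.174,0,0,0,1],[0.005,0.225,0.164,0,0,0,1],[0.005,0.235,0.154,0,0,0,1]]'
python3 - <<'E'
from h import *
rows([at(.06,.257),at(.03,.257),at(.01,.257)])
E
```

```text
clock: 4.95
tcp_pos: [0.5655, 0.1053, 0.2525]
eef_rot: [-0.382, 0.924, 0.018, -0.007]
wrist_force: [0.1, 0.0, -0.6]
gripper_width: -0.003
finger_force: 0.0
t 4.95 p [0.5655 0.1053 0.2525] d 0.0683 rot err deg 0.13 F [ 0.1  0.  -0.6]
[-0.003, 0.009, -0.03, 0.0, -0.001, 0.0]
[-0.003, 0.08, -0.101, 0.0, -0.001, 0.0]
[-0.003, 0.127, -0.148, 0.0, -0.001, 0.0]
```

```bash
python3 -m inch '[[0,0.01,-0.01,0,0,0,1],[0,0.02,-0.02,0,0,0,1],[0,0.03,-0.03,0,0,0,1],[0,0.04,-0.04,0,0,0,1],[0,0.05,-0.05,0,0,0,1],[0,0.06,-0.06,0,0,0,1],[0,0.07,-0.07,0,0,0,1],[0,0.08,-0.08,0,0,0,1]]'
python3 - <<'E'
from h import *
from rig import read_camera
rows([at(.01,.257)])
t=read_camera("top")["img"];s=read_camera("scene")["img"]
cv2.imwrite("pics/b.png",cv2.vconcat([cv2.resize(s[100:250,160:340],(600,300)) ,cv2.resize(t[140:260,190:310],(600,300))]))
E
```

```text
clock: 5.95
tcp_pos: [0.5666, 0.0746, 0.2556]
eef_rot: [-0.385, 0.923, 0.02, -0.007]
wrist_force: [-4.4, 2.3, 17.7]
gripper_width: -0.001
finger_force: 7.4
t 5.95 p [0.5666 0.0746 0.2556] d 0.0375 rot err deg 0.37 F [-4.4  2.3 17.7]
[-0.003, 0.061, -0.069, -0.002, 0.0, 0.001]
```

View pics/b.png

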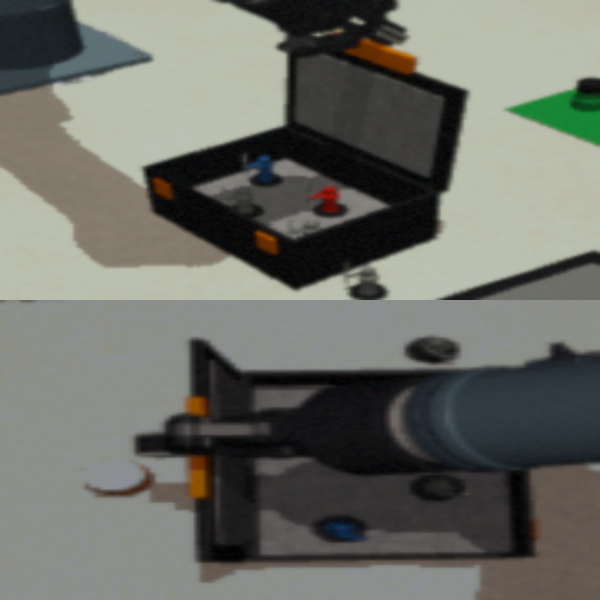

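The finger presses mostly downwards at 45° (17.7 N), and the lid has only moved slightly. I'll back off and push with the finger nearly upright.

```bash
python3 -m inch '[[0,-0.012,0.012,0,0,0,1],[0,-0.03,0.03,0,0,0,1],[0,-0.055,0.055,0,0,0,1],[0,-0.09,0.09,0,0,0,1],[0,-0.14,0.1,0,0,0,1],[0,-0.18,0.1,0,0,0,1],[0,-0.18,0.1,0,0,0,1]]'
python3 - <<'E'
from h import *
rows([at(.09,.27),at(.085,.24)],th=np.radians(12))
E
```

```text
clock: 6.92
tcp_pos: [0.5645, 0.1321, 0.2701]
eef_rot: [-0.382, 0.924, 0.019, -0.006]
wrist_force: [0.1, -0.7, -0.6]
gripper_width: -0.003
finger_force: 0.0
t 6.92 p [0.5645 0.1321 0.2701] d 0.0951 rot err deg 32.95 F [ 0.1 -0.7 -0.6]
[-0.004, 0.012, -0.012, -0.183, -0.001, 0.001]
[-0.004, 0.095, 0.047, -0.183, -0.001, 0.001]
```

```bash
python3 -m inch '[[0,0,0,-0.05,0,0,1],[0,0,0,-0.1,0,0,1],[0,0,0,-0.15,0,0,1],[-0.004,0.04,0.01,-0.183,0,0,1],[-0.004,0.095,0.047,-0.183,0,0,1],[-0.004,0.095,0.047,-0.183,0,0,1]]'
python3 - <<'E'
from h import *
from rig import bot
rows([at(.085,.235),at(.065,.235),at(.0,.235)],th=np.radians(12));print(np.round(bot.sense()["q"],2))
E
```

```text
clock: 7.68
tcp_pos: [0.5626, 0.1202, 0.2376]
eef_rot: [-0.104, 0.994, 0.019, -0.003]
wrist_force: [0.2, -0.0, 0.1]
gripper_width: -0.004
finger_force: 0.0
t 7.67 p [0.5626 0.1202 0.2376] d 0.0833 rot err deg 0.13 F [ 0.2 -0.   0.1]
[0.004, -0.004, 0.01, 0.0, 0.0, -0.001]
[0.004, 0.061, -0.004, 0.0, 0.0, -0.001]
[0.005, 0.273, -0.049, 0.0, 0.0, -0.001]
[-0.04  0.4  -0.16  1.75 -0.17  0.96 -1.63]
```

```bash
python3 -m inch '[[0,0.02,-0.003,0,0,0,1],[0,0.04,-0.006,0,0,0,1],[0,0.06,-0.01,0,0,0,1],[0,0.075,-0.013,0,0,0,1],[0,0.09,-0.016,0,0,0,1],[0,0.105,-0.019,0,0,0,1],[0,0.12,-0.022,0,0,0,1],[0,0.135,-0.025,0,0,0,1]]'
python3 - <<'E'
from h import *
from rig import read_camera
rows([at(.0,.24)],th=np.radians(12))
t=read_camera("top")["img"];s=read_camera("scene")["img"]
cv2.imwrite("pics/c.png",cv2.vconcat([cv2.resize(s[100:250,160:340],(600,300)) ,cv2.resize(t[140:260,190:310],(600,300))]))
E
```

```text
clock: 8.68
tcp_pos: [0.5652, 0.0796, 0.2378]
eef_rot: [-0.105, 0.994, 0.02, -0.001]
wrist_force: [0.1, 0.1, 0.3]
gripper_width: -0.004
finger_force: 0.5
t 8.68 p [0.5652 0.0796 0.2378] d 0.0427 rot err deg 0.08 F [0.1 0.1 0.3]
[0.001, 0.138, -0.037, -0.0, -0.0, -0.0]
```

View pics/c.png

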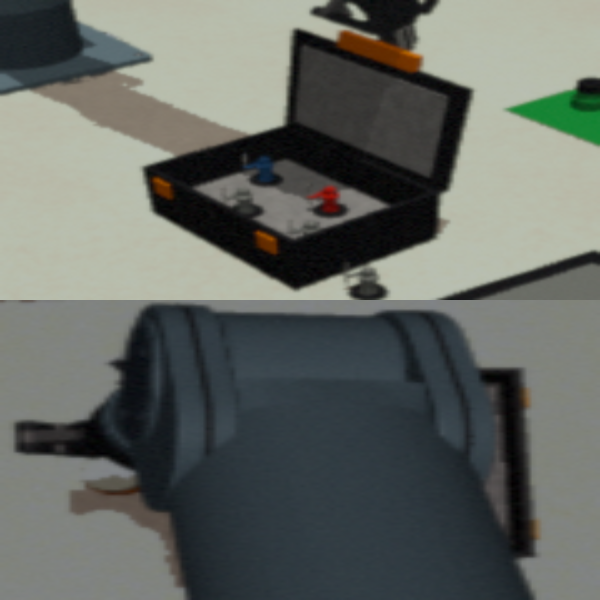

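The finger is against the upper lid behind the lip, and the lip is visible in the scene view at (380,50). I'll add a lid-angle tracker based on the lip's colour.

```bash
cat >> h.py <<'E'
def angle():
    from rig import read_camera
    c=read_camera("scene");K=(c["camera_matrix"],np.array(c["rvec"],float),np.array(c["tvec"],float))
    b,g,r=[c["img"][...,i].astype(int) for i in range(3)]
    m=((r>110)&(r-b>80)&(g>.25*r)&(g<.75*r)).astype(np.uint8)
    n,l,st,ce=cv2.connectedComponentsWithStats(m)
    A=np.linspace(-.05,1.8,371);best=None
    for i in range(1,n):
        if st[i,4]<25: continue
        for a in A:
            e=[U*(-.161*np.cos(a)+.004*np.sin(a))+np.array([0,0,.161*np.sin(a)+.004*np.cos(a)])+H]
            d=np.linalg.norm(proj(K,e)[0]-ce[i])
            if best is None or d<best[0]: best=(d,a,st[i,4],ce[i])
    print("lid angle %.3f resid %.1f px area %d"%best[:3],best[3].round(1),"mask",st[1:,4].tolist())
E
python3 - <<'E'
from h import *
angle()
E
python3 -m inch '[[0,0.016,-0.003,0,0,0,1],[0,0.032,-0.007,0,0,0,1],[0,0.048,-0.01,0,0,0,1],[0,0.064,-0.013,0,0,0,1],[0,0.08,-0.017,0,0,0,1],[0,0.096,-0.02,0,0,0,1],[0,0.11,-0.023,0,0,0,1]]'
python3 - <<'E'
from h import *
angle();rows([at(-.01,.238)],th=np.radians(12))
E
```

```text
lid angle 2.268 resid 1.8 px area 84 [278.2 126.1] mask [2, 2, 1, 10, 1, 5, 1, 1, 1, 1, 3, 1, 1, 2, 6, 3, 2, 2, 1, 2, 1, 3, 2, 1, 1, 1, 3, 1, 1, 1, 1, 1, 1, 1, 2, 3, 1, 1, 1, 2, 1, 2, 1, 2, 1, 1, 1, 1, 1, 1, 1, 1, 1, 1, 1, 1, 1, 1, 1, 84, 1, 1, 3, 2, 1, 1, 54, 10, 1, 1, 4, 1, 7, 4, 1, 1, 1, 1, 1, 1, 1, 1, 1, 1, 1, 2, 1, 1, 1, 1, 1, 1, 4, 2, 1, 13, 1, 1, 1, 1, 2, 1, 1, 2, 1, 1, 1, 1, 1, 1, 5, 3, 1, 2, 1, 1, 819]
clock: 9.7
tcp_pos: [0.5664, 0.0457, 0.2376]
eef_rot: [-0.105, 0.994, 0.02, -0.002]
wrist_force: [0.3, 0.5, -0.9]
gripper_width: 0.002
finger_force: 0.1
lid angle 1.420 resid 1.5 px area 63 [265.4 126.6] mask [1, 1, 9, 1, 6, 11, 1, 1, 2, 1, 1, 1, 1, 4, 1, 1, 1, 3, 1, 1, 1, 1, 4, 2, 2, 1, 4, 1, 1, 1, 1, 2, 1, 1, 1, 1, 1, 1, 1, 1, 1, 1, 63, 3, 5, 52, 1, 9, 1, 4, 1, 2, 1, 1, 1, 1, 1, 5, 2, 1, 3, 1, 1, 1, 1, 2, 1, 2, 1, 1, 3, 1, 1, 1, 2, 1, 1, 1, 2, 2, 1, 1, 13, 1, 1, 1, 1, 1, 1, 1, 1, 2, 1, 2, 5, 3, 1, 2, 1, 811]
t 9.75 p [0.5665 0.045  0.2375] d 0.008 rot err deg 0.11 F [ 0.  -0.5  0.2]
[0.001, 0.058, -0.014, 0.0, -0.0, -0.0]
```

The lid is at about 1.5 rad (the tracker's printout swaps residual and angle). I'll push it a little further, then hop over.

```bash
sed -i 's/lid angle %.3f resid %.1f px area %d"%best\[:3\],best\[3\].round(1),"mask".*/lid angle %.3f resid %.1f px area %d"%(best[1],best[0],best[2]),best[3].round(1))/' h.py
python3 -m inch '[[0,0.02,-0.004,0,0,0,1],[0,0.036,-0.009,0,0,0,1],[0,0.052,-0.013,0,0,0,1],[0,0.062,-0.015,0,0,0,1]]'
python3 - <<'E'
from h import *
angle();rows([at(-.02,.30),at(-.2,.31),at(-.26,.27),at(-.24,.18)],th=np.radians(45))
E
```

```text
clock: 10.25
tcp_pos: [0.5672, 0.0265, 0.2382]
eef_rot: [-0.105, 0.994, 0.019, -0.001]
wrist_force: [0.8, -0.1, -0.4]
gripper_width: -0.002
finger_force: 0.0
lid angle 1.390 resid 1.7 px area 65 [259.2 129.8]
t 10.3 p [0.5673 0.0261 0.2382] d -0.0109 rot err deg 33.0 F [ 0.1 -0.6  0.7]
[0.001, -0.013, -0.208, 0.183, -0.001, -0.0]
[0.002, 0.567, -0.365, 0.183, -0.001, -0.0]
[0.003, 0.79, -0.276, 0.183, -0.001, -0.0]
[0.002, 0.787, 0.031, 0.183, -0.001, -0.0]
```

```bash
python3 -m inch '[[0,-0.013,-0.208,0,0,0,1],[0,0.18,-0.27,0.04,0,0,1],[0,0.375,-0.32,0.09,0,0,1],[0,0.567,-0.365,0.14,0,0,1],[0,0.76,-0.3,0.183,0,0,1],[0,0.79,-0.12,0.183,0,0,1],[0,0.787,0.031,0.183,0,0,1]]'
python3 - <<'E'
from h import *
angle();rows([at(-.18,.18),at(-.15,.18),at(-.135,.18)],th=np.radians(45))
E
```

```text
clock: 11.18
tcp_pos: [0.5754, -0.2035, 0.1765]
eef_rot: [-0.382, 0.924, 0.016, -0.007]
wrist_force: [1.4, 1.2, 0.3]
gripper_width: -0.002
finger_force: 0.0
lid angle 1.205 resid 1.6 px area 89 [250.1 136.5]
t 11.22 p [ 0.5731 -0.1994  0.1717] d -0.2364 rot err deg 0.5 F [-1.9  3.3 -4.8]
[0.012, -0.152, 0.114, -0.001, 0.002, -0.002]
[0.012, -0.222, 0.185, -0.001, 0.002, -0.002]
[0.012, -0.258, 0.221, -0.001, 0.002, -0.002]
```

```bash
python3 - <<'E'
from h import *
rows([at(-.17,.195),at(-.12,.195)],th=np.radians(45))
E
python3 -m inch '[[0.01,-0.19,0.08,0,0,0,1],[0.01,-0.27,0.16,0,0,0,1],[0.012,-0.33,0.22,0,0,0,1],[0.012,-0.33,0.22,0,0,0,1]]'
python3 - <<'E'
from h import *
angle();rows([at(-.12,.195)],th=np.radians(45))
E
```

```text
t 11.22 p [ 0.5731 -0.1994  0.1717] d -0.2364 rot err deg 0.5 F [-1.9  3.3 -4.8]
[0.011, -0.211, 0.103, -0.001, 0.002, -0.002]
[0.011, -0.328, 0.221, -0.001, 0.002, -0.002]
clock: 11.72
tcp_pos: [0.5755, -0.0825, 0.2048]
eef_rot: [-0.383, 0.924, 0.02, -0.007]
wrist_force: [0.4, -0.1, -0.2]
gripper_width: 0.001
finger_force: 0.0
lid angle 1.020 resid 2.6 px area 86 [240.7 144.4]
t 11.78 p [ 0.5755 -0.0848  0.2042] d -0.122 rot err deg 0.15 F [-0.  -0.3 -0.7]
[-0.012, 0.017, 0.026, 0.0, -0.0, 0.001]
```

```bash
python3 -m inch '[[0,0,0,0,0,0,1],[0,0,0,0,0,0,1],[0,0,0,0,0,0,1],[0,0,0,0,0,0,1],[0,0,0,0,0,0,1],[0,0,0,0,0,0,1]]'
python3 - <<'E'
from h import *
angle();rows([],th=np.radians(45))
E
python3 -m inch '[[0,0,0,0,0,0,1],[0,0,0,0,0,0,1],[0,0,0,0,0,0,1],[0,0,0,0,0,0,1],[0,0,0,0,0,0,1],[0,0,0,0,0,0,1]]'
python3 - <<'E'
from h import *
from rig import read_camera
angle();rows([at(-.12,.195)],th=np.radians(45))
t=read_camera("top")["img"];s=read_camera("scene")["img"]
cv2.imwrite("pics/d.png",cv2.vconcat([cv2.resize(s[100:250,160:340],(600,300)) ,cv2.resize(t[140:260,190:310],(600,300))]))
E
```

```text
clock: 12.52
tcp_pos: [0.5753, -0.0853, 0.2031]
eef_rot: [-0.382, 0.924, 0.018, -0.007]
wrist_force: [0.0, -1.0, 0.6]
gripper_width: 0.001
finger_force: 0.5
lid angle 0.810 resid 3.1 px area 66 [236.9 158.5]
t 12.57 p [ 0.5753 -0.0852  0.2031] d -0.1224 rot err deg 0.1 F [-0.2 -1.8 -0.8]
clock: 13.32
tcp_pos: [0.5753, -0.085, 0.2032]
eef_rot: [-0.382, 0.924, 0.018, -0.007]
wrist_force: [0.4, -2.0, 0.2]
gripper_width: -0.0
finger_force: 0.5
lid angle 0.815 resid 2.5 px area 69 [236.5 158.1]
t 13.38 p [ 0.5753 -0.085   0.2032] d -0.1222 rot err deg 0.09 F [ 0.3 -0.9  0.4]
[-0.011, 0.014, 0.025, 0.0, -0.0, 0.0]
```

View pics/d.png

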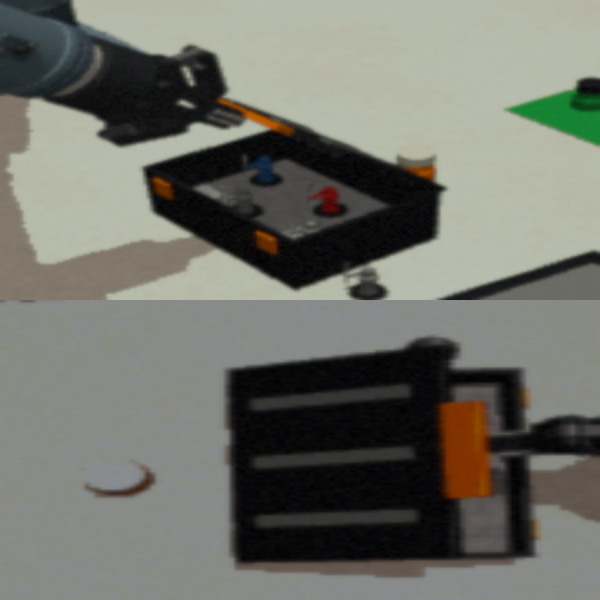

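The lid is caught and at rest at about 0.81 rad on the back of the finger. The lip is at (465,450) in the top half-view and the case hasn't moved. The fingertip overlaps the lip by only a few millimetres, so I'll slide it 14 mm further along the lid and then lower along the lip's arc.

```bash
python3 -m inch '[[-0.003,0,0.008,0,0,0,1],[-0.006,0,0.016,0,0,0,1],[-0.01,0,0.024,0,0,0,1],[-0.013,0,0.032,0,0,0,1],[-0.015,0,0.04,0,0,0,1],[-0.015,0,0.047,0,0,0,1],[-0.015,0,0.047,0,0,0,1]]'
python3 - <<'E'
from h import *
angle()
T=lambda a:at(-.172*np.cos(a)+.001,.085+.172*np.sin(a)-.0216)
rows([T(.8),T(.75),T(.7)])
from rig import bot
R=Rt(np.pi/4)
A=[.8,.7,.6,.5,.4,.3,.2,.1,0,-.03]
for a,b in zip(A,A[1:]):print(a,b,(R.T@(T((a+b)/2)-T(a))/.3).round(4),(R.T@(T(b)-T(a))/.3).round(4), T(b).round(3))
E
```

```text
clock: 14.35
tcp_pos: [0.5737, -0.0796, 0.1954]
eef_rot: [-0.38, 0.925, 0.017, -0.002]
wrist_force: [4.0, -12.4, 12.8]
gripper_width: 0.0
finger_force: 9.1
lid angle 0.810 resid 4.6 px area 70 [238.1 159.5]
t 14.4 p [ 0.5737 -0.0797  0.1953] d -0.1168 rot err deg 0.73 F [  2.9 -13.3  12.5]
[-0.006, 0.025, 0.016, 0.002, -0.004, 0.0]
[-0.006, 0.053, 0.016, 0.002, -0.004, 0.0]
[-0.006, 0.082, 0.018, 0.002, -0.004, 0.0]
0.8 0.7 [-0.      0.0287  0.0003] [0.     0.0573 0.002 ] [ 0.572 -0.093  0.174]
0.7 0.6 [0.     0.0285 0.0032] [-0.      0.0568  0.0077] [ 0.573 -0.104  0.161]
0.6 0.5 [0.    0.028 0.006] [-0.      0.0557  0.0134] [ 0.573 -0.113  0.146]
0.5 0.4 [0.     0.0273 0.0088] [0.     0.0541 0.0189] [ 0.574 -0.12   0.13 ]
0.4 0.3 [-0.      0.0263  0.0114] [-0.      0.052   0.0242] [ 0.574 -0.126  0.114]
0.3 0.2 [0.    0.025 0.014] [0.     0.0493 0.0292] [ 0.574 -0.13   0.098]
0.2 0.1 [-0.      0.0235  0.0164] [-0.      0.0461  0.034 ] [ 0.574 -0.133  0.081]
0.1 0 [0.     0.0217 0.0187] [0.     0.0425 0.0384] [ 0.574 -0.134  0.063]
0 -0.03 [-0.      0.006   0.0061] [-0.      0.012   0.0123] [ 0.574 -0.134  0.058]
```

The finger is pushing against something along its axis (about 17 N). I'll back off at once and look.

```bash
python3 -m inch '[[0,0,-0.012,0,0,0,1],[0.004,0,-0.022,0,0,0,1],[0.006,0,-0.03,0,0,0,1],[0.006,0,-0.03,0,0,0,1]]'
python3 - <<'E'
from h import *
from rig import read_camera
angle();rows([at(-.12,.195)],th=np.radians(45))
t=read_camera("top")["img"];s=read_camera("scene")["img"]
cv2.imwrite("pics/e.png",cv2.vconcat([cv2.convertScaleAbs(cv2.resize(s[110:190,190:310],(600,400),interpolation=2),alpha=1.6,beta=20) ,cv2.resize(t[160:225,230:310],(600,200))]))
E
```

```text
clock: 14.9
tcp_pos: [0.5737, -0.0828, 0.2004]
eef_rot: [-0.382, 0.924, 0.018, -0.005]
wrist_force: [3.1, -6.1, 5.1]
gripper_width: 0.002
finger_force: 4.8
lid angle 0.810 resid 3.1 px area 66 [236.8 158.5]
t 14.95 p [ 0.5738 -0.0829  0.2004] d -0.12 rot err deg 0.32 F [ 2.9 -6.6  5.6]
[-0.006, 0.013, 0.013, 0.001, -0.002, 0.0]
```

View pics/e.png

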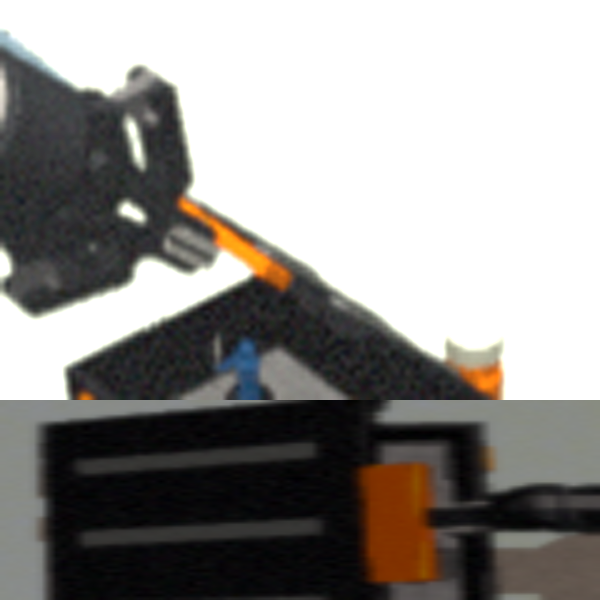

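The knuckle on the finger's back (150,110) abuts the lip's front edge, while the striped pad end (190,245) lies below the lip. I'll check the geometry by projection.

```bash
python3 -m inch '[[0,0,-0.008,0,0,0,1],[0,0,-0.016,0,0,0,1],[0,0,-0.016,0,0,0,1]]'
python3 - <<'E'
from h import *
from rig import bot,read_camera
T=cam("top0.npz");S=cam("scene0.npz")
v=np.array([0,0,1.])
for a in(.75,.8,.85,.9,.95):
  out=[]
  for r in(.150,.172):
    e=H+U*(-r*np.cos(a)+.008*np.sin(a))+v*(r*np.sin(a)+.008*np.cos(a)); out.append(e)
  q=proj(T,out);print(a,"in e.png top panel",[((x-230)*7.5,400+(y-160)*3.077) for x,y in q])
  L=[]
  for y in(-.045,.045):
    L.append(H+U*(-.172*np.cos(a))+v*.172*np.sin(a)+y*np.array([U[1],-U[0],0]))
  q=proj(S,L);print("   scene lip ends",[((x-190)*5,(y-110)*5) for x,y in q])
p=np.array([.5738,-.0829,.2004]);z=Rt(np.pi/4)[:,2]
for k in(0,-.02,-.04):print("tcp",k,[((x-190)*5,(y-110)*5) for x,y in proj(S,[p+k*z])],[((x-230)*7.5,400+(y-160)*3.077) for x,y in proj(T,[p+k*z])])
rows([at(-.12,.195)]);angle()
E
```

```text
clock: 15.42
tcp_pos: [0.5719, -0.0845, 0.2026]
eef_rot: [-0.383, 0.924, 0.019, -0.008]
wrist_force: [-1.2, -1.8, -1.2]
gripper_width: -0.002
finger_force: 0.5
0.75 in e.png top panel [(np.float64(382.7678894611272), np.float64(522.663877341777)), (np.float64(438.0181417957877), np.float64(519.8734394298614))]
   scene lip ends [(np.float64(139.02775855615573), np.float64(212.68274071857007)), (np.float64(249.09250491161657), np.float64(293.15104772678285))]
0.8 in e.png top panel [(np.float64(366.42387570873143), np.float64(522.1076836950592)), (np.float64(419.4661506864493), np.float64(519.2011753321252))]
   scene lip ends [(np.float64(147.87795757835596), np.float64(197.9751353430916)), (np.float64(258.5833434591527), np.float64(277.6638217192875))]
0.85 in e.png top panel [(np.float64(349.06226768992497), np.float64(521.596433641448)), (np.float64(399.67713414789944), np.float64(518.5805631580735))]
   scene lip ends [(np.float64(157.28319702935963), np.float64(183.54206048384455)), (np.float64(268.62145628043936), np.float64(262.43594390176963))]
0.9 in e.png top panel [(np.flo
[... 459 characters left out ...]
.62643690030671), np.float64(155.70640096567317)), (np.float64(290.195741611648), np.float64(232.9803569290641))]
tcp 0 [(np.float64(204.47140417296254), np.float64(251.96974493089357))] [(np.float64(434.47314581674493), np.float64(518.7202727053151))]
tcp -0.02 [(np.float64(178.96127251430954), np.float64(238.9120915176305))] [(np.float64(484.2602785542807), np.float64(516.054538933068))]
tcp -0.04 [(np.float64(152.55954460417527), np.float64(225.39806433914364))] [(np.float64(535.45518982849), np.float64(513.3134290027112))]
t 15.43 p [ 0.5719 -0.0845  0.2026] d -0.1216 rot err deg 0.01 F [-1.2 -1.8 -1.2]
[0.0, 0.014, 0.022, 0.0, 0.0, 0.0]
lid angle 0.815 resid 2.3 px area 70 [236.4 158. ]
```

Along the finger axis the tip lies only about 2 mm past the lip edge. The 17 N was therefore the tip butting against the lip's front edge, so this rest is marginal. I'll drop the finger clear, slide it 14 mm further in, and let the lid settle properly on its back at about 0.6 rad.

```bash
python3 -m inch '[[0,0.123,-0.005,0,0,0,1],[0,0.123,0.046,0,0,0,1],[0,0.123,0.046,0,0,0,1],[0,0.123,0.046,0,0,0,1],[0,0.123,0.046,0,0,0,1]]'
python3 - <<'E'
from h import *
angle();rows([at(-.12,.195)],th=np.radians(45))
E
```

```text
clock: 16.1
tcp_pos: [0.5735, -0.1012, 0.1677]
eef_rot: [-0.382, 0.924, 0.019, -0.007]
wrist_force: [-0.4, -0.8, -1.4]
gripper_width: 0.003
finger_force: 0.5
lid angle 0.635 resid 2.4 px area 122 [230.6 167.9]
t 16.15 p [ 0.5735 -0.1013  0.1677] d -0.1384 rot err deg 0.14 F [-0.5 -0.2 -1.1]
[-0.002, -0.108, -0.021, 0.0, -0.001, 0.0]
```

Now it bears properly on the finger (about 1.4 N down). I'll confirm it is at rest, then lower it.

```bash
python3 -m inch '[[0,0,0,0,0,0,1],[0,0,0,0,0,0,1],[0,0,0,0,0,0,1],[0,0,0,0,0,0,1]]'|grep force
python3 -c "from h import *;angle()"
python3 -m inch '[[0,0.007,0.0013,0,0,0,1],[0,0.014,0.003,0,0,0,1],[0,0.021,0.0045,0,0,0,1],[0,0.028,0.006,0,0,0,1],[0,0.035,0.008,0,0,0,1],[0,0.042,0.01,0,0,0,1],[0,0.049,0.0115,0,0,0,1],[0,0.0557,0.0134,0,0,0,1]]'|grep force
python3 -c "
from h import *;angle();rows([])"
python3 -m inch '[[0,0.007,0.002,0,0,0,1],[0,0.014,0.0044,0,0,0,1],[0,0.02,0.0066,0,0,0,1],[0,0.0273,0.0088,0,0,0,1],[0,0.034,0.011,0,0,0,1],[0,0.041,0.0138,0,0,0,1],[0,0.047,0.0163,0,0,0,1],[0,0.0541,0.0189,0,0,0,1]]'|grep force
python3 -c "
from h import *;angle();rows([])"
```

```text
wrist_force: [1.2, -0.8, -0.5]
finger_force: 0.7
lid angle 0.630 resid 2.5 px area 122 [230.6 168.2]
wrist_force: [0.0, -2.5, 0.2]
finger_force: 0.8
lid angle 0.530 resid 2.4 px area 138 [228.  173.8]
t 17.75 p [ 0.5735 -0.1105  0.152 ] d -0.1476 rot err deg 0.09 F [ 0.5 -0.8 -1.2]
wrist_force: [-0.3, -1.3, 0.6]
finger_force: 1.0
lid angle 0.425 resid 2.5 px area 158 [226.  179.5]
t 18.8 p [ 0.5739 -0.1179  0.1365] d -0.1551 rot err deg 0.09 F [ 0.1 -2.6 -0.6]
```

```bash
python3 -m inch '[[0,0.0065,0.0028,0,0,0,1],[0,0.013,0.0056,0,0,0,1],[0,0.02,0.0085,0,0,0,1],[0,0.0263,0.0114,0,0,0,1],[0,0.033,0.0146,0,0,0,1],[0,0.039,0.0178,0,0,0,1],[0,0.0455,0.021,0,0,0,1],[0,0.052,0.0242,0,0,0,1]]'|grep force
python3 -c "
from h import *;angle()"
python3 -m inch '[[0,0.006,0.0035,0,0,0,1],[0,0.0125,0.007,0,0,0,1],[0,0.019,0.0105,0,0,0,1],[0,0.025,0.014,0,0,0,1],[0,0.031,0.0178,0,0,0,1],[0,0.037,0.0215,0,0,0,1],[0,0.043,0.025,0,0,0,1],[0,0.0493,0.0292,0,0,0,1]]'|grep force
python3 -c "
from h import *;angle();rows([])"
python3 -m inch '[[0,0.006,0.004,0,0,0,1],[0,0.012,0.008,0,0,0,1],[0,0.0178,0.012,0,0,0,1],[0,0.0235,0.0164,0,0,0,1],[0,0.029,0.0208,0,0,0,1],[0,0.035,0.025,0,0,0,1],[0,0.0405,0.0295,0,0,0,1],[0,0.0461,0.034,0,0,0,1]]'|grep force
python3 -c "
from h import *;angle();rows([])"
```

```text
wrist_force: [-0.0, -3.5, -0.4]
finger_force: 1.3
lid angle 0.325 resid 2.6 px area 168 [224.4 185.2]
wrist_force: [0.3, -4.7, -0.5]
finger_force: 1.8
lid angle 0.225 resid 2.5 px area 177 [223.3 190.6]
t 20.9 p [ 0.5743 -0.1281  0.1037] d -0.1653 rot err deg 0.1 F [ 1.4 -4.5 -0.4]
wrist_force: [0.4, -6.5, -1.1]
finger_force: 2.4
lid angle 0.120 resid 2.3 px area 177 [222.6 195.9]
t 21.95 p [ 0.5744 -0.1313  0.0865] d -0.1685 rot err deg 0.16 F [ 0.6 -5.7  0.2]
```

```bash
python3 -m inch '[[0,0.004,0.001,0,0,0,1],[0,0.008,0.003,0,0,0,1],[0,0.012,0.005,0,0,0,1],[0,0.016,0.0075,0,0,0,1],[0,0.02,0.01,0,0,0,1],[0,0.024,0.0125,0,0,0,1],[0,0.028,0.015,0,0,0,1],[0,0.031,0.0175,0,0,0,1]]'|grep force
python3 -c "
from h import *;angle();rows([])"
```

```text
wrist_force: [0.4, -0.2, -1.7]
finger_force: 0.8
lid angle 0.060 resid 2.3 px area 181 [222.5 198.8]
t 23.0 p [ 0.5745 -0.1327  0.0767] d -0.1699 rot err deg 0.05 F [ 0.9 -1.  -1.5]
```

```bash
python3 -m inch '[[0,0.0033,0.0025,0,0,0,1],[0,0.0066,0.005,0,0,0,1],[0,0.01,0.0075,0,0,0,1],[0,0.0133,0.01,0,0,0,1],[0,0.0166,0.0125,0,0,0,1],[0,0.02,0.015,0,0,0,1],[0,0.023,0.0175,0,0,0,1],[0,0.026,0.02,0,0,0,1]]'|grep force
python3 -c "
from h import *;angle();rows([])"
python3 -m inch '[[0,0.0025,0.001,0,0,0,1],[0,0.005,0.002,0,0,0,1],[0,0.0075,0.003,0,0,0,1],[0,0.01,0.004,0,0,0,1],[0,0.0125,0.005,0,0,0,1],[0,0.015,0.006,0,0,0,1],[0,0.0175,0.007,0,0,0,1],[0,0.02,0.008,0,0,0,1]]'|grep force
python3 -c "
from h import *;angle();rows([])"
```

```text
wrist_force: [-0.4, 0.5, -1.5]
finger_force: 0.6
lid angle -0.005 resid 1.9 px area 189 [222.3 201.8]
t 24.05 p [ 0.5746 -0.1346  0.0669] d -0.1718 rot err deg 0.08 F [ 0.   0.3 -1.7]
wrist_force: [-0.2, -0.1, -0.1]
finger_force: 0.0
lid angle -0.015 resid 1.4 px area 203 [221.9 202.3]
t 25.1 p [ 0.5747 -0.1372  0.061 ] d -0.1744 rot err deg 0.08 F [-0.2 -0.8  1.1]
```

The lid is shut and the finger force is zero. I'll withdraw away from the case, then up.

```bash
python3 -m inch '[[0,0.02,-0.01,0,0,0,1],[0,0.045,-0.035,0,0,0,1],[0,0.09,-0.08,0,0,0,1],[0,0.17,-0.16,0,0,0,1],[0,0.24,-0.24,0,0,0,1],[0,0.16,-0.36,0,0,0,1],[0,0.03,-0.5,0,0,0,1],[0,-0.1,-0.62,0,0,0,1]]'
python3 -m inch '[[0,0,0,0,0,0,1],[0,0,0,0,0,0,1],[0,0,0,0,0,0,1]]'|grep force
python3 - <<'E'
from h import *
from rig import read_camera
angle()
t=read_camera("top")["img"];s=read_camera("scene")["img"]
cv2.imwrite("pics/f.png",cv2.vconcat([cv2.resize(s[90:270,130:370],(600,300)) ,cv2.resize(t[140:260,190:310],(600,300))]))
E
```

```text
clock: 26.1
tcp_pos: [0.5786, -0.2495, 0.2157]
eef_rot: [-0.382, 0.924, 0.017, -0.007]
wrist_force: [-0.0, -0.2, 0.1]
gripper_width: -0.0
finger_force: 0.0
wrist_force: [0.1, -0.1, 0.2]
finger_force: 0.0
lid angle 0.020 resid 0.6 px area 247 [219.7 200.8]
```

View pics/f.png

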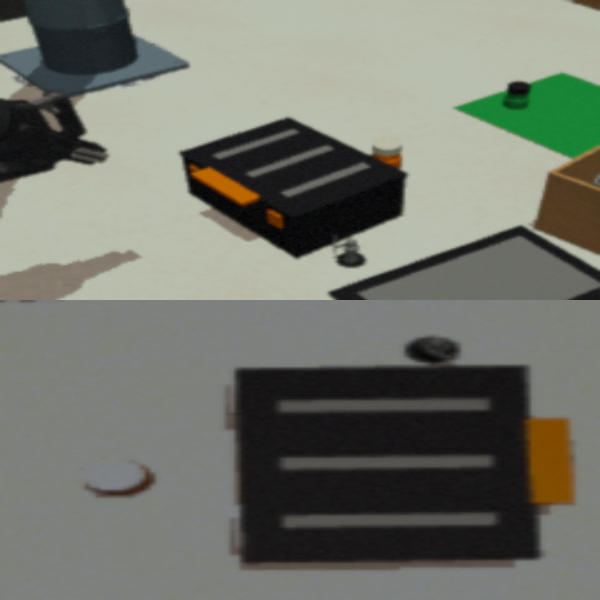

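The picture shows the lid lying flat on the case and the lip (550,460) in front. The pot and the grey figure haven't moved, and the hand is clear. I'm handing in.

```bash
python3 -c "
from rig import bot
print(bot.finish_job())"
```

```text
the job is handed in; nothing more can be done
None
```

The case is shut and the job handed in at about 26 s; the lid was tipped, caught on a finger and lowered slowly. The first catch (0.81 rad) was only marginal, so I re-caught it at 0.63 rad. Before that the finger pressed the lid with about 18 N at most, and no shift of the case showed in the final pictures.

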